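# Lock the clamping fixture by pushing its pin through the L-shaped slot

## Robot

A 6-joint arm with a two-finger parallel gripper is mounted at the origin on the work surface. World frame = base frame: x ahead of the robot, y to its left, z up, the work surface at z = 0. Lengths are in m, angles in rad, forces in N, time in s.
With the tool pointing down it reaches from about 0.4 to 0.825 m from the base axis. Payload 7 kg.
Tool frame: the origin (TCP) lies on the centre line of the jaws, within the pads' length; the fingertips stand tip_reach ahead of it and the grasp point (between the pads) is the TCP (tip_reach is the distance from the TCP to the fingertips, in m); z points along the fingers, y is the line along which they close (so a half turn about z gives the same grasp; the last joint's range is limited). The gripper opens to 88 mm and grips with 3 to 60 N. Pads are 19 mm wide; open, the fingers measure 130 mm over their backs; the gripper's body (78 mm by 193 mm) begins 47 mm behind the grasp point.
Start: joints at [-1.029, 0.359, 0.012, 0, -1.224, -0.288], TCP at [0.169, -0.653, 0.246] pointing down, gripper open.
Joint ranges: [-3.07, 3.07], [-1.43, 2.12], [-1.02, 1.25], [-3.03, 1.67], [-3.05, -0], [-3.03, 3.03]. Speed limits (rad/s): [2.39, 2.39, 3.01, 3.14, 3.14, 3.14].

## Interface

Orientations are given as [roll, pitch, yaw] about the fixed x, y, z axes, in that order (R = Rz(yaw) Ry(pitch) Rx(roll)).
In Python, from station import get_state, grab_frame, calibration, job_done, find_in, mark_of, tip_reach gives the robot as it stands.
- The arm moves only by the shell command python3 -m handwheel 'ROWS' [OPENING] [FORCE]. ROWS is JSON, a list of rows, each an object with "delta_pos": the shift along the world's x, y, z in units of 30 mm (1.0 is 30 mm), a list of three; "dr": the turn, a rotation vector about the world's x, y, z in degrees, a list of three. In form: [{"delta_pos": [tx, ty, tz], "dr": [rx, ry, rz]}, ...]. A call has 1 to 10 rows; each row shifts and turns the commanded pose from where the row before left it; what a row does not reach is not made up. A row lasts 1/10 s, in which the tool goes at most 50 mm and 8.59 degrees, less where a joint would pass 70% of its speed; a pose out of reach is approached as far as the arm can. A call is refused whole if a number of a shift passes 1 or a number of a turn 8.59, either way. A call with a gripper value outside its range is refused whole. OPENING is the closure, from -1 (fully open) to 1 (shut), set as the call begins (- or left out, the last holds). The fingers move at their own pace and stop on an object; FORCE is the grip in N (left out, the last holds). Time passes only in rows, so rows that do not move let the fingers close. It gives the time, the measured TCP pose, the force, the opening and the grip force at its end, in the units of the state.
- get_state(): the state, without advancing time (a new reading comes with each control period).
- grab_frame(name): name is "scene" or "top" or "wrist"; returns the picture (480x640x3 uint8, red, green, blue); there is no depth.
- calibration(name): a dict with "fx", "fy", "cx", "cy" (pixels), "extrinsics" (4x4, takes a point from world to camera coordinates). Camera axes: x right, y down, z forward; pixel columns grow to the right and rows downward; lengths in m; the calibration is good to about 2 mm. The wrist camera is an equidistant fisheye: a pixel r from the principal point sees the ray r / f radians off the axis. A picture is of the moment at which its call begins: read the wrist's pose just before it. calibration takes no time and is no camera call; for the wrist camera it gives the pose at the moment of the call.
- job_done(): hands the job in; it is judged then, once.
Trained networks look in the newest picture that a camera, given by its name, has taken for a name from the list of things; names that differ only in an ending like _2 or _b are one class to them, and where a whole thing is asked for, a point or a joint stands for the part that bears it (a point fixed in the world has none). Each returns a list of dicts, best first, with "conf" (0 to 1); they miss things now and then, are a little off and sometimes report something else, mostly with a low value. They report only what shows in the picture. A call takes as long as a camera call. They do not tell look-alikes from the thing itself.
- find_in(camera, query): "location" ([column, row] in pixels, amid what is visible of it).
- mark_of(camera, query): "location" ([column, row] in pixels: a listed point, or the origin of a listed thing).
The state is a dict: "t": time; "q": joint angles; "qd": joint speeds; "joint_efforts": joint torques, N m; "eef_pos": TCP position; "ee_rot": TCP orientation; "force": force on the tool from outside, world axes, zero at the start; "moment": the same for the moment, N m; "width": finger opening in m; "gripper_force": force on a finger pad.
Only numpy, scipy, OpenCV 4.12 (cv2) and the standard library are available. Lean on these libraries where they do the work, as an engineer would, in place of code of your own. Each camera call takes 0.05 s, during which the arm holds its last target. There are 200 camera calls.

## Task

Lock the clamping fixture that has the L-shaped slot: with closed fingertips or the outside of a finger, push its upright pin along the long leg of the slot to the corner, then round the corner and along the short leg fully home to the end, and leave it there. Only push the pin; do not take its grip between the fingers. Leave the pin of the fixture with the straight slot alone, and do not disturb the tools and parts lying about.

Things in the scene. Friction and masses are not known exactly. Their poses are not given: they have to be found in the camera images.
- gate_fixture: fixture with the L-shaped slot, 160 (x) x 130 (y) x 55 high mm, fixed to the bench, flat cover, 6 mm bolt heads at its corners; origin under its centre. Slot 20 wide: long leg along the fixture's x (pin centre x -47 to +37, y = -27), then a square corner into the short leg along its +y (pin centre y -27 to +27, x = +37). No springs: the pin stays where it is left
- gate_knob (a point): centre of the top of the locking pin's grip: upright black cylinder, 26 diameter, 42 tall, from 3 mm above the cover, on a 16 mm pin; this point is 100 above the bench and moves with the pin. The pin slides upright with about 1.5 N of drag and cannot come out. It has 4 mm of play across the slot, so it enters the short leg only from the last 4 mm of the long leg
- pin_along (a joint): how far the locking pin has gone along the long leg, m: 0 at the start end, 0.084 against the corner's far wall (fixture's +x)
- pin_across (a joint): how far the locking pin has gone along the short leg, m: 0 against the long leg's outer wall, up to 0.004 of play there while it is in the long leg, 0.054 at the very end of the short leg (fixture's +y), which is the locked position
- plain_fixture: a look-alike fixture with a single straight slot along its x, 160 (its x) x 130 (its y) x 55 high, fixed to the bench, flat metal cover on top with four small bolt heads (6 high) at the corners; origin under its centre. Not to be operated (sizes in mm)
- plain_knob (a point): centre of the top of the look-alike's own round black grip (26 diameter, 42 tall, top 100 above the bench); to be left where it is (sizes in mm)
- hex_bolt: bystander: steel hexagon bolt standing on its head, head 30 across and 12 high, 50 tall; origin under its centre (mm)
- socket: bystander: upright round socket-wrench insert, 28 diameter, 38 tall; origin under its centre (mm)
- torque_wrench: bystander: torque wrench lying flat, 425 long, up to 90 wide, about 32 high; origin under its middle, x axis along it (mm)
- dial_gauge: bystander: dial gauge on a magnetic stand, base 50 x 60, 220 tall, gauge held 100 out along its -y; origin under the base (mm)
- spanner: bystander: small spanner lying flat, 180 long, about 20 high; origin under its middle, x axis along it (mm)
- oil_bottle: bystander: grey plastic oil bottle, 60 diameter, 150 tall; origin under its centre (mm)
- steel_block: bystander: steel gauge block 50 x 40 x 30 high; origin under its centre (mm)
Things that resemble listed ones, but are neither listed nor needed, are in the scene too. What is shaped like the gate_fixture but brown is not meant.

How it is judged:
By the outcome, as a careful person would: the job done as asked, in the order asked, and still so for the second after the job is handed in, with the robot touching nothing.
It also fails if it takes over 38 s, if anything falls off the work surface, if the arm or the gripper's body presses on something with over 40 N, if the wrist force passes 120 N, or if a joint passes its speed limit or range.

## Working session

There is one attempt and no reset: what is moved stays moved. The work goes in short steps, Python scripts to look and compute and a shell command to move; the robot and the scene stay as the last step left them, time stands still between calls to the robot, and variables do not carry over. Pictures are saved under pics/ and viewed, at most 10 in all, crops included, and the job is handed in when it is done.

```bash
mkdir -p pics; ls; cat > h.py <<'E'
import numpy as np,cv2
from station import *
def ray(cam,px,C=None):
    C=C or calibration(cam);E=np.array(C["extrinsics"]);u=(px[0]-C["cx"])/C["fx"];v=(px[1]-C["cy"])/C["fy"]
    if cam=="wrist":
        r=np.hypot(u,v);s=np.sin(r)/r if r>1e-9 else 1;d=np.array([u*s,v*s,np.cos(r)])
    else: d=np.array([u,v,1.])
    R=E[:3,:3];return -R.T@E[:3,3],R.T@d
def at(cam,px,z,C=None):
    o,d=ray(cam,px,C);return o+d*(z-o[2])/d[2]
def save(n,im): cv2.imwrite("pics/"+n,im[...,::-1])
E
python3 - <<'E'
from h import *
s=get_state();print(s["t"],s["eef_pos"],s["ee_rot"],s["width"],tip_reach)
for c in ["top","scene"]:
    save(c+"1.png",grab_frame(c))
    for q,z in [("gate_knob",.1),("plain_knob",.1),("gate_fixture",0),("plain_fixture",0)]:
        for m in mark_of(c,q)[:4]: print(c,q,np.round(m["location"]),round(m["conf"],2),at(c,m["location"],z).round(3))
E
```

```text
pics
0.0 [ 0.16935493 -0.65294506  0.24463367] [ 3.13999058e+00 -1.14835549e-04 -2.88786028e+00] 0.0877322293544371 0.019
top gate_knob [166. 348.] 0.41 [0.24  0.492 0.1  ]
top plain_knob [308. 207.] 0.59 [0.587 0.144 0.1  ]
top plain_knob [452. 233.] 0.5 [ 0.524 -0.211  0.1  ]
top gate_fixture [161. 325.] 0.95 [0.288 0.538 0.   ]
top gate_fixture [308. 209.] 0.88 [0.597 0.149 0.   ]
top plain_fixture [429. 231.] 0.69 [ 0.537 -0.172  0.   ]
top plain_fixture [249. 320.] 0.29 [0.301 0.303 0.   ]
scene gate_knob [452. 300.] 0.64 [0.763 0.332 0.1  ]
scene gate_knob [332. 255.] 0.58 [0.576 0.123 0.1  ]
scene gate_knob [414. 117.] 0.46 [0.222 0.492 0.1  ]
scene gate_fixture [426. 153.] 0.91 [0.277 0.525 0.   ]
scene gate_fixture [181. 274.] 0.57 [ 0.459 -0.229  0.   ]
scene plain_fixture [210. 296.] 0.58 [ 0.54  -0.174  0.   ]
```

View pics/top1.png

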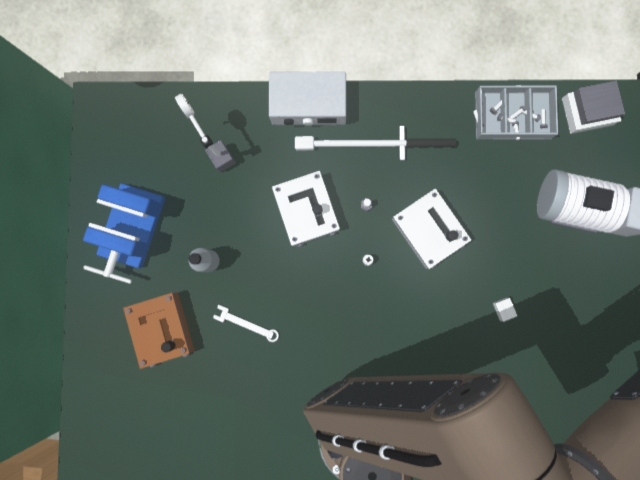

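View pics/scene1.png

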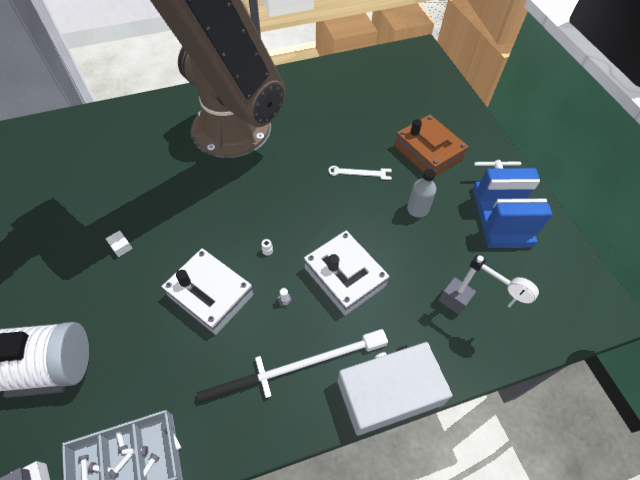

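The white L-slot fixture is the gate at top px (308,209), with its knob near (318,209). The straight-slot one is at (432,229). The brown one is a decoy. I'll zoom in to read the slot's orientation.

```bash
python3 - <<'E'
from h import *
t=cv2.imread("pics/top1.png")[160:260,260:360];s=cv2.imread("pics/scene1.png")[222:322,296:396]
cv2.imwrite("pics/crop.png",np.hstack([cv2.resize(a,(400,400),interpolation=cv2.INTER_CUBIC) for a in (t,s)]))
E
```

```text
(no output)
```

View pics/crop.png

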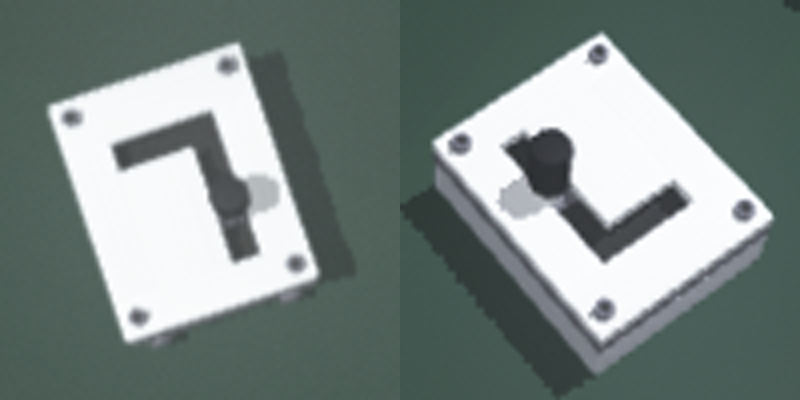

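The pin stands partway along the long leg. Fixture +x points up-left in the top image and +y points left. I'll get the exact pose from the cover corners and slot ends.

```bash
python3 - <<'E'
from h import *
from scipy.optimize import least_squares
f=lambda p,o:(p[0]/4+o[0],p[1]/4+o[1])
T=lambda x,y,z=.055:at("top",f((x,y),(260,160)),z)[:2]
S=lambda x,y,z=.055:at("scene",f((x-400,y),(296,222)),z)[:2]
# cover corners fixture coords: (+x,+y),(+x,-y),(-x,-y),(-x,+y)
F=np.array([[80,65],[80,-65],[-80,-65],[-80,65]])/1000
def fit(P):
    P=np.array(P);r=least_squares(lambda v:(np.c_[F@[np.cos(v[2]),-np.sin(v[2])],F@[np.sin(v[2]),np.cos(v[2])]]+v[:2]-P).ravel(),[.6,.15,.3])
    print(r.x.round(4),np.abs(r.fun).max().round(4));return r.x
print([T(50,105),T(240,42)])
a=fit([T(50,105),T(240,42),T(318,275),T(127,342)])
b=fit([S(772,215),S(597,345) if 0 else S(598,347),S(434,145),S(601,33)])
toF=lambda v,p:(np.array([[np.cos(v[2]),np.sin(v[2])],[-np.sin(v[2]),np.cos(v[2])]])@(np.array(p)[:2]-v[:2])).round(4)
k1=T(231,190,.1);k2=S(553,140,.1)
print("knob",k1,k2,toF(a,k1),toF(b,k2))
for c,v in(("top",a),("scene",b)):
    C=calibration(c);print(c,ray(c,(C["cx"],C["cy"]))[0])
E
```

```text
[array([0.64844011, 0.23897115]), array([0.68956927, 0.11615669])]
[0.5927 0.1522 0.3252] 0.0013
[0.594  0.153  0.3314] 0.0028
knob [0.58698968 0.12011715] [0.58308347 0.12497585] [-0.0157 -0.0286] [-0.0194 -0.0229]
top [0.40433111 0.07362683 1.46109251]
scene [ 1.06797657 -0.08776392  1.00810058]
```

```bash
python3 -m handwheel '[{"delta_pos":[0.7,0.9,0.1],"dr":[0,0,0.5]},{"delta_pos":[0.7,0.9,0.1],"dr":[0,0,0.5]},{"delta_pos":[0.7,0.9,0],"dr":[0,0,0.5]},{"delta_pos":[0.7,0.9,0],"dr":[0,0,0.5]},{"delta_pos":[0.7,0.9,0],"dr":[0,0,0.5]},{"delta_pos":[0.7,0.9,0],"dr":[0,0,0.5]},{"delta_pos":[0.7,0.9,0],"dr":[0,0,0.5]},{"delta_pos":[0.7,0.9,0],"dr":[0,0,0.5]},{"delta_pos":[0.7,0.9,0],"dr":[0,0,0.2]},{"delta_pos":[0.7,0.9,0],"dr":[0,0,0]}]' 1 10
python3 -m handwheel '[{"delta_pos":[0.5,0.9,0],"dr":[0,0,0]},{"delta_pos":[0.5,0.9,0],"dr":[0,0,0]},{"delta_pos":[0.5,0.9,0],"dr":[0,0,0]},{"delta_pos":[0.5,0.9,0],"dr":[0,0,0]},{"delta_pos":[0.5,0.9,0],"dr":[0,0,0]},{"delta_pos":[0.5,0.9,0],"dr":[0,0,0]},{"delta_pos":[0.5,0.9,0],"dr":[0,0,0]},{"delta_pos":[0.5,0.9,0],"dr":[0,0,0]},{"delta_pos":[0.5,0.9,0],"dr":[0,0,0]},{"delta_pos":[0.5,0.9,0],"dr":[0,0,0]}]'
```

```text
t: 1.5
eef_pos: [0.3802, -0.3822, 0.2519]
ee_rot: [-3.141, 0.0, -2.814]
force: [1.2, -1.1, -0.3]
width: 0.0136
gripper_force: 0.0
t: 2.5
eef_pos: [0.53, -0.1121, 0.2518]
ee_rot: [-3.141, 0.001, -2.814]
force: [-0.2, 0.1, -0.7]
width: 0.0005
gripper_force: 0.0
```

```bash
python3 -m handwheel '[{"delta_pos":[0.08,0.9,0],"dr":[0,0,0]},{"delta_pos":[0.08,0.9,0],"dr":[0,0,0]},{"delta_pos":[0.08,0.9,0],"dr":[0,0,0]},{"delta_pos":[0.08,0.9,0],"dr":[0,0,0]},{"delta_pos":[0.08,0.9,0],"dr":[0,0,0]},{"delta_pos":[0.08,0.9,0],"dr":[0,0,0]},{"delta_pos":[0.08,0.9,0],"dr":[0,0,0]},{"delta_pos":[0.08,0.9,0],"dr":[0,0,0]},{"delta_pos":[0,0.17,0],"dr":[0,0,0]},{"delta_pos":[0,0,0],"dr":[0,0,0]}]'
python3 - <<'E'
from h import *
print(get_state()["eef_pos"])
C=calibration("wrist");save("w1.png",grab_frame("wrist"))
for q in("gate_knob","plain_knob"):
  for m in mark_of("wrist",q)[:3]:print(q,np.round(m["location"],1),m["conf"],at("wrist",m["location"],.1,C).round(4))
E
```

```text
t: 3.5
eef_pos: [0.5486, 0.1085, 0.2515]
ee_rot: [3.142, -0.0, -2.813]
force: [0.2, -0.3, 0.7]
width: 0.0001
gripper_force: 0.0
[0.54857494 0.10847128 0.25149758]
gate_knob [327.8 279.9] 0.66 [0.59   0.1246 0.1   ]
plain_knob [ 22.8 104.8] 0.9 [ 0.5233 -0.2174  0.1   ]
```

View pics/w1.png

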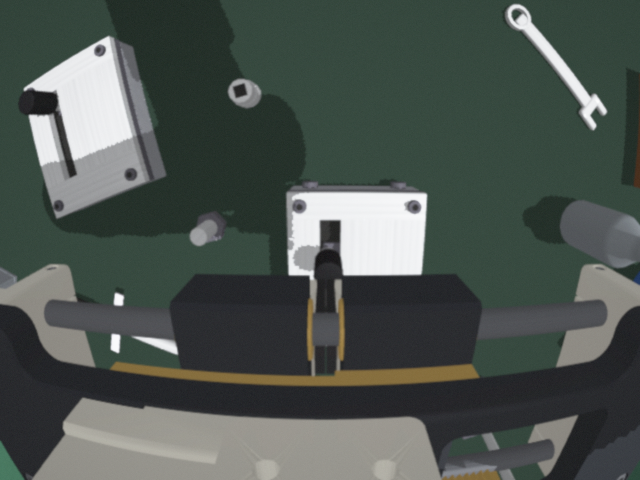

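The wrist view shows the tool square to the fixture, with the knob at about (328,262) directly ahead of the fingers. The slot start end is at (331,221), and the hex bolt and socket are well clear. I'll check the gap before lowering.

```bash
python3 - <<'E'
from h import *
c=np.array([.593,.1525]);a=.327;R=np.array([[np.cos(a),np.sin(a)],[-np.sin(a),np.cos(a)]])
F=lambda p:(R@(p[:2]-c)*1000).round(1)
for n,p,z in[("slot start mid",(331,221),.055),("edge L",(287,192),.055),("edge R",(426,193),.055),("knob base near",(330,243),.058),("knob top near",(328,250),.1)]:print(n,F(at("wrist",p,z)))
print("tcp",F(get_state()["eef_pos"]))
E
```

```text
slot start mid [-52.9 -23.8]
edge L [-80.2 -64.1]
edge R [-80.3  65. ]
knob base near [-32.5 -24.7]
knob top near [-38.6 -26.8]
tcp [-56.7 -28.8]
```

```bash
python3 -m handwheel '[{"delta_pos":[-0.13,-0.04,-0.7],"dr":[0,0,0]},{"delta_pos":[0,0,-0.9],"dr":[0,0,0]},{"delta_pos":[0,0,-0.9],"dr":[0,0,0]},{"delta_pos":[0,0,-0.9],"dr":[0,0,0]},{"delta_pos":[0,0,-0.8],"dr":[0,0,0]},{"delta_pos":[0,0,-0.6],"dr":[0,0,0]},{"delta_pos":[0,0,-0.4],"dr":[0,0,0]},{"delta_pos":[0,0,-0.15],"dr":[0,0,0]},{"delta_pos":[0,0,0],"dr":[0,0,0]}]'
```

```text
t: 4.55
eef_pos: [0.5448, 0.1061, 0.0909]
ee_rot: [-3.141, -0.001, -2.815]
force: [-0.7, -0.4, 0.4]
width: 0.0003
gripper_force: 0.0
```

```bash
python3 -m handwheel '[{"delta_pos":[0.17,0.1,0],"dr":[0,0,0]},{"delta_pos":[0.17,0.1,0],"dr":[0,0,0]},{"delta_pos":[0.19,0.065,0],"dr":[0,0,0]},{"delta_pos":[0.19,0.065,0],"dr":[0,0,0]},{"delta_pos":[0.19,0.065,0],"dr":[0,0,0]},{"delta_pos":[0.19,0.065,0],"dr":[0,0,0]},{"delta_pos":[0.19,0.065,0],"dr":[0,0,0]},{"delta_pos":[0.19,0.065,0],"dr":[0,0,0]},{"delta_pos":[0.19,0.065,0],"dr":[0,0,0]},{"delta_pos":[0.19,0.065,0],"dr":[0,0,0]}]'
python3 - <<'E'
from h import *
c=np.array([.593,.1525]);a=.327;R=np.array([[np.cos(a),np.sin(a)],[-np.sin(a),np.cos(a)]])
print(R@(get_state()["eef_pos"][:2]-c),R@get_state()["force"][:2])
E
```

```text
t: 5.55
eef_pos: [0.601, 0.1283, 0.091]
ee_rot: [3.142, -0.0, -2.814]
force: [-1.8, 0.0, 1.4]
width: 0.0004
gripper_force: 1.0
[-0.00021443 -0.02545377] [-1.66708689  0.59777463]
```

```bash
python3 -m handwheel '[{"delta_pos":[0.095,0.032,0],"dr":[0,0,0]},{"delta_pos":[0.095,0.032,0],"dr":[0,0,0]},{"delta_pos":[0.095,0.032,0],"dr":[0,0,0]},{"delta_pos":[0.095,0.032,0],"dr":[0,0,0]},{"delta_pos":[0,0,0],"dr":[0,0,0]}]'
python3 -m handwheel '[{"delta_pos":[0.03,0.01,0],"dr":[0,0,0]},{"delta_pos":[0.03,0.01,0],"dr":[0,0,0]},{"delta_pos":[0.03,0.01,0],"dr":[0,0,0]},{"delta_pos":[0,0,0],"dr":[0,0,0]}]'
```

```text
t: 6.05
eef_pos: [0.6123, 0.1321, 0.091]
ee_rot: [-3.142, 0.0, -2.814]
force: [0.4, -0.4, -0.2]
width: 0.0006
gripper_force: 0.3
t: 6.45
eef_pos: [0.6145, 0.1328, 0.091]
ee_rot: [-3.142, -0.0, -2.815]
force: [-2.3, 0.8, 0.2]
width: 0.0003
gripper_force: 1.1
```

```bash
python3 -m handwheel '[{"delta_pos":[0.03,0.01,0],"dr":[0,0,0]},{"delta_pos":[0.03,0.01,0],"dr":[0,0,0]},{"delta_pos":[0,0,0],"dr":[0,0,0]}]'
python3 -m handwheel '[{"delta_pos":[0.03,0.01,0],"dr":[0,0,0]},{"delta_pos":[0,0,0],"dr":[0,0,0]}]'
```

```text
t: 6.75
eef_pos: [0.6149, 0.1329, 0.0909]
ee_rot: [-3.142, -0.003, -2.815]
force: [-7.2, -0.8, 4.1]
width: 0.0004
gripper_force: 3.9
t: 6.95
eef_pos: [0.6151, 0.1329, 0.0908]
ee_rot: [-3.141, -0.005, -2.815]
force: [-9.4, -1.1, 6.7]
width: 0.0005
gripper_force: 5.2
```

```bash
python3 -m handwheel '[{"delta_pos":[-0.28,-0.1,0],"dr":[0,0,0]},{"delta_pos":[-0.28,-0.1,0],"dr":[0,0,0]},{"delta_pos":[0.17,-0.5,0],"dr":[0,0,0]},{"delta_pos":[0.17,-0.5,0],"dr":[0,0,0]},{"delta_pos":[0.17,-0.5,0],"dr":[0,0,0]},{"delta_pos":[0,0,0],"dr":[0,0,0]}]'
python3 - <<'E'
from h import *
c=np.array([.593,.1525]);a=.327;R=np.array([[np.cos(a),np.sin(a)],[-np.sin(a),np.cos(a)]])
v=R@(get_state()["eef_pos"][:2]-c);print(v,get_state()["eef_pos"]);d=R.T@(np.array([.037,-.074])-v);print(d/.03)
E
```

```text
t: 7.55
eef_pos: [0.6167, 0.0804, 0.091]
ee_rot: [-3.141, 0.0, -2.817]
force: [-0.2, -0.2, 0.0]
width: 0.0002
gripper_force: 0.0
[-0.00068579 -0.07590158] [0.6167304  0.08040015 0.09101202]
[1.1692679 0.4635206]
```

```bash
python3 -m handwheel '[{"delta_pos":[0.3,0.12,0],"dr":[0,0,0]},{"delta_pos":[0.45,0.18,0],"dr":[0,0,0]},{"delta_pos":[0.3,0.11,0],"dr":[0,0,0]},{"delta_pos":[0.12,0.05,0],"dr":[0,0,0]},{"delta_pos":[0,0,0],"dr":[0,0,0]}]'
python3 - <<'E'
from h import *
print(get_state()["eef_pos"])
c=np.array([.593,.1525]);a=.327;R=np.array([[np.cos(a),np.sin(a)],[-np.sin(a),np.cos(a)]])
f=lambda p:(R@(p[:2]-c)*1000).round(1)
print(f(get_state()["eef_pos"]))
w=grab_frame("wrist");s=grab_frame("scene");t=grab_frame("top")
for m in mark_of("scene","gate_knob")[:3]:print(f(at("scene",m["location"],.1)),m["conf"])
for m in mark_of("top","gate_knob")[:3]:print("top",f(at("top",m["location"],.1)),m["conf"])
save("c2.png",np.hstack([cv2.resize(x,(400,400),interpolation=cv2.INTER_CUBIC) for x in(t[160:260,260:360],s[202:322,286:406])]))
E
```

```text
t: 8.05
eef_pos: [0.6513, 0.0969, 0.0906]
ee_rot: [3.142, -0.0, -2.814]
force: [-1.2, -0.6, 0.4]
width: 0.0003
gripper_force: 0.0
[0.65131009 0.09694749 0.09061785]
[ 37.4 -71.3]
top [-52.6 260. ] 0.73
top [-226.8  430.4] 0.71
top [ 35.  -27.3] 0.4
```

View pics/c2.png

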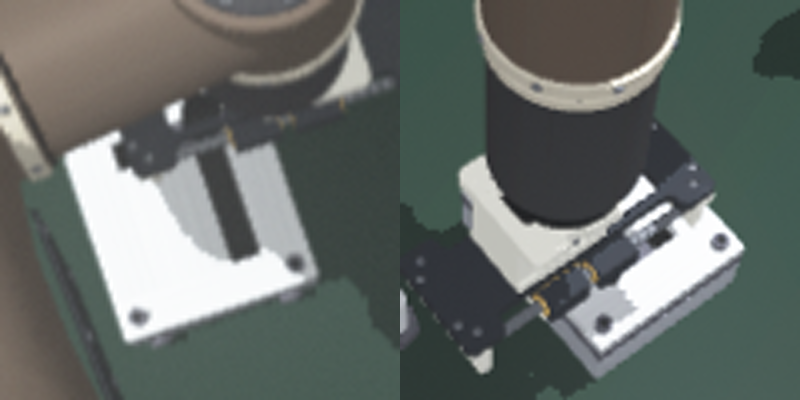

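The long leg is empty now, so the pin is at the corner, hidden under the gripper. Next is the push along +y.

```bash
python3 -m handwheel '[{"delta_pos":[-0.064,0.19,0],"dr":[0,0,0]},{"delta_pos":[-0.064,0.19,0],"dr":[0,0,0]},{"delta_pos":[-0.064,0.19,0],"dr":[0,0,0]},{"delta_pos":[-0.064,0.19,0],"dr":[0,0,0]}]'
python3 -m handwheel '[{"delta_pos":[-0.064,0.19,0],"dr":[0,0,0]},{"delta_pos":[-0.064,0.19,0],"dr":[0,0,0]},{"delta_pos":[-0.064,0.19,0],"dr":[0,0,0]},{"delta_pos":[0,0,0],"dr":[0,0,0]}]'
```

```text
t: 8.7
eef_pos: [0.643, 0.1198, 0.0912]
ee_rot: [-3.141, -0.0, -2.814]
force: [0.5, -1.5, 0.1]
width: 0.0007
gripper_force: 0.9
t: 9.1
eef_pos: [0.6373, 0.1374, 0.0911]
ee_rot: [3.141, 0.0, -2.814]
force: [0.0, 0.3, -0.5]
width: 0.0005
gripper_force: 0.0
```

```bash
python3 -m handwheel '[{"delta_pos":[-0.04,0.114,0],"dr":[0,0,0]},{"delta_pos":[-0.04,0.114,0],"dr":[0,0,0]},{"delta_pos":[-0.04,0.114,0],"dr":[0,0,0]},{"delta_pos":[-0.04,0.114,0],"dr":[0,0,0]},{"delta_pos":[-0.04,0.114,0],"dr":[0,0,0]}]'
python3 -m handwheel '[{"delta_pos":[-0.02,0.057,0],"dr":[0,0,0]},{"delta_pos":[-0.02,0.057,0],"dr":[0,0,0]},{"delta_pos":[0,0,0],"dr":[0,0,0]}]'
```

```text
t: 9.6
eef_pos: [0.6315, 0.1538, 0.0911]
ee_rot: [-3.142, 0.0, -2.815]
force: [0.5, -1.7, -0.5]
width: 0.0008
gripper_force: 0.8
t: 9.9
eef_pos: [0.6303, 0.1573, 0.0911]
ee_rot: [3.141, 0.0, -2.814]
force: [0.4, -0.1, -0.2]
width: 0.0003
gripper_force: 0.3
```

```bash
python3 -m handwheel '[{"delta_pos":[-0.02,0.057,0],"dr":[0,0,0]},{"delta_pos":[-0.01,0.03,0],"dr":[0,0,0]},{"delta_pos":[0,0,0],"dr":[0,0,0]}]'
python3 -m handwheel '[{"delta_pos":[-0.01,0.03,0],"dr":[0,0,0]},{"delta_pos":[-0.01,0.03,0],"dr":[0,0,0]},{"delta_pos":[0,0,0],"dr":[0,0,0]}]'
```

```text
t: 10.2
eef_pos: [0.6294, 0.1597, 0.0911]
ee_rot: [-3.142, 0.0, -2.814]
force: [1.3, -0.9, 0.0]
width: 0.0008
gripper_force: 0.5
t: 10.5
eef_pos: [0.6288, 0.1615, 0.0911]
ee_rot: [3.142, 0.0, -2.814]
force: [-0.3, -1.1, -0.8]
width: 0.0007
gripper_force: 0.6
```

```bash
python3 -m handwheel '[{"delta_pos":[-0.02,0.057,0],"dr":[0,0,0]},{"delta_pos":[-0.02,0.057,0],"dr":[0,0,0]},{"delta_pos":[0,0,0],"dr":[0,0,0]}]'
python3 -m handwheel '[{"delta_pos":[-0.02,0.057,0],"dr":[0,0,0]},{"delta_pos":[-0.02,0.057,0],"dr":[0,0,0]},{"delta_pos":[0,0,0],"dr":[0,0,0]}]'
```

```text
t: 10.8
eef_pos: [0.6277, 0.1637, 0.091]
ee_rot: [-3.14, -0.001, -2.814]
force: [3.9, -6.9, -0.4]
width: 0.0007
gripper_force: 3.7
t: 11.1
eef_pos: [0.6266, 0.1645, 0.0909]
ee_rot: [-3.137, -0.003, -2.815]
force: [7.6, -18.2, -1.4]
width: 0.0007
gripper_force: 9.4
```

```bash
python3 -m handwheel '[{"delta_pos":[0.1,-0.29,0],"dr":[0,0,0]},{"delta_pos":[0.13,-0.38,0],"dr":[0,0,0]},{"delta_pos":[0.1,-0.28,0],"dr":[0,0,0]},{"delta_pos":[0,0,0.4],"dr":[0,0,0]},{"delta_pos":[0,0,0.9],"dr":[0,0,0]},{"delta_pos":[0,0,0.9],"dr":[0,0,0]},{"delta_pos":[0,0,0.9],"dr":[0,0,0]},{"delta_pos":[0,0,0.9],"dr":[0,0,0]},{"delta_pos":[0,-0.3,0.9],"dr":[0,0,0]},{"delta_pos":[0,-0.9,0],"dr":[0,0,0]}]'
python3 -m handwheel '[{"delta_pos":[-0.2,-0.9,0],"dr":[0,0,0]},{"delta_pos":[-0.3,-0.9,0],"dr":[0,0,0]},{"delta_pos":[-0.3,-0.9,0],"dr":[0,0,0]},{"delta_pos":[-0.3,-0.9,0],"dr":[0,0,0]},{"delta_pos":[-0.3,-0.9,0],"dr":[0,0,0]},{"delta_pos":[-0.3,-0.9,0],"dr":[0,0,0]},{"delta_pos":[-0.3,-0.9,0],"dr":[0,0,0]},{"delta_pos":[-0.3,-0.9,0],"dr":[0,0,0]},{"delta_pos":[0,0,0],"dr":[0,0,0]},{"delta_pos":[0,0,0],"dr":[0,0,0]}]'
python3 - <<'E'
from h import *
c=np.array([.593,.1525]);a=.327;R=np.array([[np.cos(a),np.sin(a)],[-np.sin(a),np.cos(a)]])
f=lambda p:(R@(p[:2]-c)*1000).round(1)
s=grab_frame("scene");t=grab_frame("top")
for n in("scene","top"):
  for m in mark_of(n,"gate_knob")[:4]:print(n,f(at(n,m["location"],.1)),m["conf"])
save("c3.png",np.hstack([cv2.resize(x,(400,400),interpolation=cv2.INTER_CUBIC) for x in(t[160:260,260:360],s[202:322,286:406])]))
save("t3.png",t)
E
```

```text
t: 12.1
eef_pos: [0.6384, 0.1058, 0.2438]
ee_rot: [-3.142, 0.008, -2.811]
force: [-0.3, -0.7, -0.8]
width: 0.0006
gripper_force: 0.0
t: 13.1
eef_pos: [0.5673, -0.1125, 0.2391]
ee_rot: [-3.141, 0.001, -2.816]
force: [0.5, 0.6, -0.6]
width: 0.0003
gripper_force: 0.0
scene [29.9 30.3] 0.56
scene [-231.5  431.4] 0.47
scene [ 33.2 -35.9] 0.4
top [40.6 29.4] 0.51
top [-227.2  435.4] 0.45
```

View pics/c3.png

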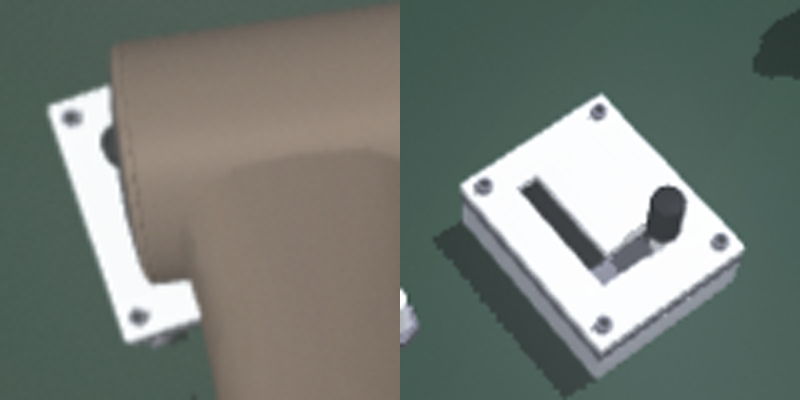

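View pics/t3.png

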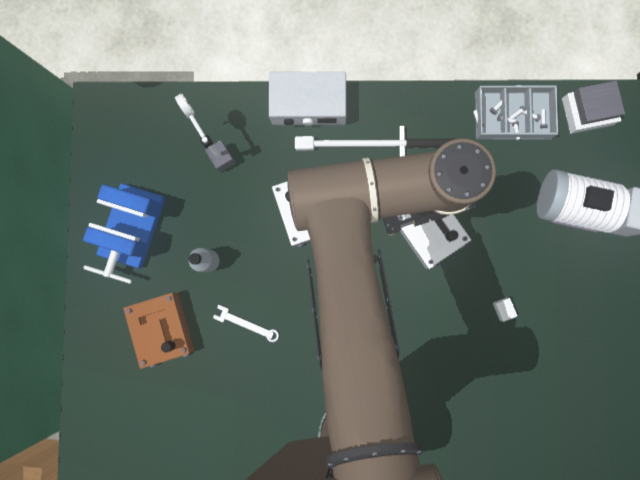

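The pin sits at the end of the short leg (scene crop about (665,210)). Both networks read it at y of about +30 mm, which fits the +27 mm end, and the push stopped hard against it. The other things are where they were, and the arm is clear.

```bash
python3 -c "
from station import *
print(job_done())"
```

```text
the job is handed in; nothing more can be done
None
```

The L-slot fixture's pin was pushed along the long leg, round the corner and home to the end of the short leg, where it stopped hard against the wall; the straight-slot pin was not touched, the arm backed clear, and the job was handed in just after 13 s.

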